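# Find the tub lid that rocks and press it home

## Task

One of the four red tub lids is not snapped on: it rocks when you press it near its edge. Press the lids lightly near the edge, one after another, until you have felt the loose one rock, then push that lid down in its middle until it is fully home and level. Press gently, never hard on a lid that does not give; lift nothing, and leave the other things on the bench where they stand.

Things in the scene. Friction and masses are not known exactly. Their poses are not given: they have to be found in the camera images.
- lid_a: One of four alike round red press-on lids, 116 mm across, on white tubs 105 mm across that are full and never move. Origin on the lid's centre line, 14 mm below its flat top; z up. Lid tops stand 104 to 121 mm above the bench; tubs differ by some mm, so height does not tell which lid is loose. Any of the four may be it. Each top flexes straight down about 1 mm per 3 N.
- lid_b: Lid like lid_a, same sizes and origin. Of the four, three are snapped on and do not tilt. The loose one lies level until pressed; 3 to 4 N at about 38 mm from its centre tips that edge down 4 to 5 mm (0.12 rad) besides the flexing; released, it springs level.
- lid_c: Lid like lid_a, same sizes and origin. Whichever lid is loose: pressed in its middle with 9 to 12 N it goes down 6 mm (besides the flexing) and stays there, home, and no longer rocks. Pressing at its edge does not seat it.
- lid_d: Lid like lid_a, same sizes and origin. About 5 N is plenty for testing any lid, about 14 N for seating the loose one.
- shaker: Bystander: closed glass jar, 48 mm across, 100 mm tall, steel cap, standing loose on the bench. Origin under its centre.
- cup: Bystander: loose open steel cup, 64 mm across at the rim, 75 mm tall. Origin under its centre.
- scraper: Bystander: dough scraper lying flat, steel blade with a blue handle, about 110 x 90 x 24 mm. Origin underneath it.
- cutter: Bystander: loose solid brass-coloured pastry stamp, 54 mm across, 45 mm tall. Origin under its centre.
- brush: Bystander: pastry brush 200 mm long lying on the bench. Origin underneath it.
- flavour: Bystander: loose closed amber bottle, 42 mm across, 100 mm tall. Origin under its centre.
There are look-alikes about, which are no part of the job. Leave any turquoise look-alike of the part that bears lid_a alone.

How it is judged:
By the outcome, as a careful person would: the job done as asked, in the order asked, and still so for the second after the job is handed in, with the robot touching nothing.
It also fails if it takes over 54 s, if anything falls off the work surface, if the arm or the gripper's body presses on something with over 40 N, if the wrist force passes 120 N, or if a joint passes its speed limit or range.

## Robot

A 6-joint arm with a two-finger parallel gripper is mounted at the origin on the work surface. World frame = base frame: x ahead of the robot, y to its left, z up, the work surface at z = 0. Lengths are in m, angles in rad, forces in N, time in s.
With the tool pointing down it reaches from about 0.275 to 0.75 m from the base axis. Payload 10.2 kg.
Tool frame: the origin (TCP) lies on the front face of the gripper's body, between the roots of the fingers; the fingertips stand 64 mm ahead of it and the grasp point (between the pads) lies 45 mm ahead of it; z points along the fingers, y is the direction in which the jaws open and shut (so a half turn about z gives the same grasp; the last joint's range is limited). The gripper opens to 88 mm and grips with 3 to 60 N. Pads are 18 mm wide; open, the fingers measure 123 mm over their backs; the gripper's body (75 mm by 187 mm) begins 45 mm behind the grasp point.
Start: joints at [1.046, 0.313, 1.498, -0, 1.331, -0.223], TCP at [0.156, 0.501, 0.303] pointing down, gripper open.
Joint ranges: [-2.94, 2.94], [-0.97, 2.17], [0.19, 2.56], [-1.23, 4.37], [0.02, 3.11], [-2.88, 2.88]. Speed limits (rad/s): [2.39, 2.39, 3.01, 3.14, 3.14, 3.14].

## Interface

Orientations are given as a unit quaternion [x, y, z, w].
In Python, from bench import get_obs, grab_frame, job_done gives the robot as it stands.
- The arm moves only by the tool apply_moves, never from a script. Its argument "increments" is a list that holds one entry, the list of rows, each a list of 7 numbers: the shift along the tool's x, y, z in mm, then the turn, a rotation vector about the tool's x, y, z in rad, then the opening, from 0 (shut) to 1 (fully open). In form: [[[dx, dy, dz, ax, ay, az, fingers], ...]]. A call has 1 to 5 rows; each row is the pose to reach, as a shift and turn from the pose commanded when the call began, along the tool's axes at that moment; what a row does not reach only later rows make up. A row lasts 1/12 s, in which the tool goes at most 41.7 mm and 7.16 degrees, less where a joint would pass 70% of its speed; a pose out of reach is approached as far as the arm can. A call with a gripper value outside its range is refused whole. The fingers move at their own pace and stop on an object; the grip force is fixed at half the most. Time passes only in rows, so rows that repeat a pose let the fingers close. It gives the time, the measured TCP pose, the force and the opening at its end, in the units of the state.
- get_obs(): the state, without advancing time (a new reading comes with each control period).
- grab_frame(name): name is "scene" or "top"; returns a dict with "image" (420x560x3 uint8, blue, green, red), "fx", "fy", "cx", "cy" (pixels), "cam_to_world" (4x4, takes a point from camera to world coordinates). Camera axes: x right, y down, z forward; pixel columns grow to the right and rows downward; lengths in m; the calibration is good to about 2 mm. A picture is of the moment at which its call begins. There is no depth.
- job_done(): hands the job in, once; it reports no verdict.
The state is a dict: "t": time; "joint_positions": joint angles; "joint_vel": joint speeds; "tau": joint torques, N m; "eef_pos": TCP position; "eef_rot": TCP orientation; "contact_force": force on the tool from outside, world axes, zero at the start; "ft_torque": the same for the moment, N m; "opening": finger opening in m.
Only numpy, scipy, OpenCV 4.12 (cv2) and the standard library are available. Lean on these libraries where they do the work, as an engineer would, in place of code of your own. Each camera call takes 0.05 s, during which the arm holds its last target.

## Working session

There is one attempt and no reset: what is moved stays moved. The work goes in short steps, Python scripts to look and compute and a tool call to move; the robot and the scene stay as the last step left them, time stands still between calls to the robot, and variables do not carry over. Pictures are saved under pics/ and viewed, and the job is handed in when it is done.

Besides the shell and the picture viewer there is one more tool, called after ">>>" as name(argument=value, ...) on one line, values as JSON. apply_moves: Moves the arm, as the interface text tells. Its arguments: {"type":"object","properties":{"increments":{"type":"array"}},"required":["increments"]}

```bash
mkdir -p pics; ls
python3 - <<'E'
from bench import *
import cv2
o=get_obs(); print(o)
for n in("scene","top"):
    f=grab_frame(n); cv2.imwrite(f"pics/{n}0.png",f["image"]); print(n,f["fx"],f["fy"],f["cx"],f["cy"],f["cam_to_world"])
E
```

```text
pics
{'t': 0.0, 'joint_positions': array([ 1.04558914e+00,  3.13468016e-01,  1.49845567e+00,  4.13109749e-05,
        1.33098616e+00, -2.23384533e-01]), 'joint_vel': array([-0.00024973, -0.00082414, -0.00030664,  0.00017523,  0.00037768,
       -0.00110614]), 'tau': array([ 6.48652785e-04, -4.02202606e+01, -2.52272397e+01,  6.95818802e-02,
        3.51493503e-02, -1.33993440e-04]), 'eef_pos': array([0.15597295, 0.50112121, 0.3021448 ]), 'eef_rot': array([ 1.50343995e-01,  9.88633526e-01, -6.05664327e-04, -2.59466559e-04]), 'contact_force': array([0.93311685, 0.30134673, 0.1669134 ]), 'ft_torque': array([ 0.02027792, -0.05606951,  0.00391317]), 'opening': 0.08826493702122262}
scene 414.8297139272836 414.8297139272836 277.14850320165937 207.9648878357032 [[-0.77621208  0.50710592 -0.37461766  0.94088053]
 [ 0.63045673  0.62843362 -0.45562649  0.52063799]
 [ 0.00437144 -0.58984301 -0.8075061   1.01204206]
 [ 0.          0.          0.          1.        ]]
top 453.45966313998144 453.45966313998144 280.9344671873944 204.57300696820965 [[ 0.0439252  -0.97474981  0.21893695  0.20283552]
 [-0.99903354 -0.04320904  0.00806051 -0.02138126]
 [ 0.00160307 -0.21907942 -0.97570571  1.32415771]
 [ 0.          0.          0.          1.        ]]
```

View pics/scene0.png

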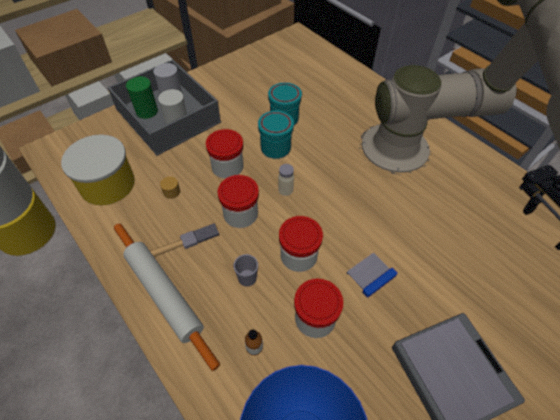

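View pics/top0.png

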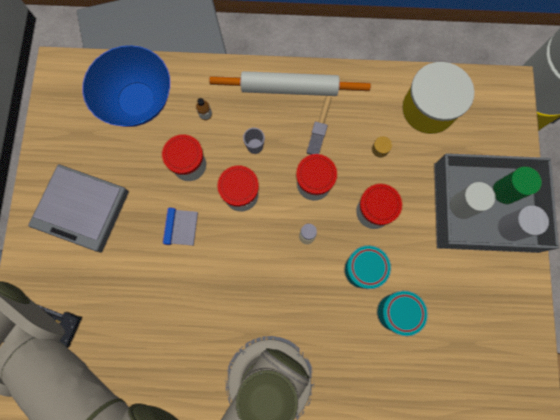

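The scene view shows four red lids at about (225,144), (238,192), (300,236) and (318,302). In the top view they are at (381,204), (316,174), (238,187) and (183,154). The turquoise look-alikes are at (369,267) and (404,313) in the top view. Next I measure the lid tops.

```bash
cat > h.py <<'E'
import numpy as np, cv2
from bench import *
def red(im):
    h=cv2.cvtColor(im,cv2.COLOR_BGR2HSV)
    m=(((h[...,0]<6)|(h[...,0]>174))&(h[...,1]>190)&(h[...,2]>90)).astype(np.uint8)*255
    return cv2.morphologyEx(m,cv2.MORPH_OPEN,np.ones((3,3)))
def ray(f,u,v):
    T=np.array(f["cam_to_world"]); d=T[:3,:3]@np.array([(u-f["cx"])/f["fx"],(v-f["cy"])/f["fy"],1]); return T[:3,3],d/np.linalg.norm(d)
def plane(f,u,v,z):
    o,d=ray(f,u,v); return o+d*(z-o[2])/d[2]
def tri(a,b):
    A=[];B=[]
    M=np.zeros((3,3));r=np.zeros(3)
    for o,d in(a,b):
        P=np.eye(3)-np.outer(d,d);M+=P;r+=P@o
    p=np.linalg.solve(M,r); return p,[np.linalg.norm((np.eye(3)-np.outer(d,d))@(p-o)) for o,d in(a,b)]
E
python3 - <<'E'
from h import *
C={}
for n in("scene","top"):
    f=grab_frame(n); m=red(f["image"]); cs,_=cv2.findContours(m,cv2.RETR_EXTERNAL,cv2.CHAIN_APPROX_NONE)
    L=[]
    for c in cs:
        if cv2.contourArea(c)<500: continue
        # the rim of the contour on planes: circle fit at z=.112 
        P=np.array([plane(f,u,v,.112)[:2] for u,v in c[:,0]])
        (cx,cy),r=cv2.minEnclosingCircle(P.astype(np.float32))
        e=cv2.fitEllipse(c); hv=cv2.cvtColor(f["image"],cv2.COLOR_BGR2HSV)
        L.append((cy,e,f)); print(n,np.round(e[0],1),np.round(e[1],1),"circ",round(cx,3),round(cy,3),round(r,4),"plane",plane(f,*e[0],.112).round(3))
    C[n]=sorted(L,key=lambda t:-t[0])
    cv2.imwrite(f"pics/{n}m.png",cv2.resize(f["image"][60:340,130:430],None,fx=2.6,fy=2.1) if n=="top" else cv2.resize(f["image"][120:345,190:360],None,fx=3.5,fy=2.6))
for a,b in zip(C["scene"],C["top"]): print(tri(ray(a[2],*a[1][0]),ray(b[2],*b[1][0])))
E
```

```text
scene [318.3 302.2] [45.8 48. ] circ 0.618 0.281 0.0586 plane [0.619 0.281 0.112]
scene [300.4 235.4] [38.  42.5] circ 0.531 0.117 0.0596 plane [0.532 0.118 0.112]
scene [237.5 192. ] [32.8 39.7] circ 0.573 -0.099 0.0597 plane [ 0.574 -0.098  0.112]
scene [223.7 143.4] [27.5 35.9] circ 0.497 -0.277 0.0611 plane [ 0.497 -0.277  0.112]
top [380.7 203.9] [39.8 40.4] circ 0.49 -0.284 0.0578 plane [ 0.489 -0.285  0.112]
top [237.7 185.4] [38.9 39.5] circ 0.524 0.111 0.0571 plane [0.524 0.11  0.112]
top [316.2 173.9] [38.9 39.4] circ 0.567 -0.106 0.0577 plane [ 0.567 -0.106  0.112]
top [182.1 153.9] [38.1 39.1] circ 0.609 0.272 0.0578 plane [0.608 0.272 0.112]
(array([0.61351481, 0.27663062, 0.09576149]), [np.float64(0.0002877231319080386), np.float64(0.00028772313190802035)])
(array([0.52675275, 0.1120942 , 0.09993628]), [np.float64(0.0004033107074080821), np.float64(0.00040331070740801377)])
(array([ 0.56967503, -0.10620444,  0.1010106 ]), [np.float64(0.00023924525391283457), np.float64(0.00023924525391291193)])
(array([ 0.49126738, -0.28675838,  0.10114989]), [np.float64(0.0002145183657355762), np.float64(0.00021451836573557772)])
```

View pics/scenem.png

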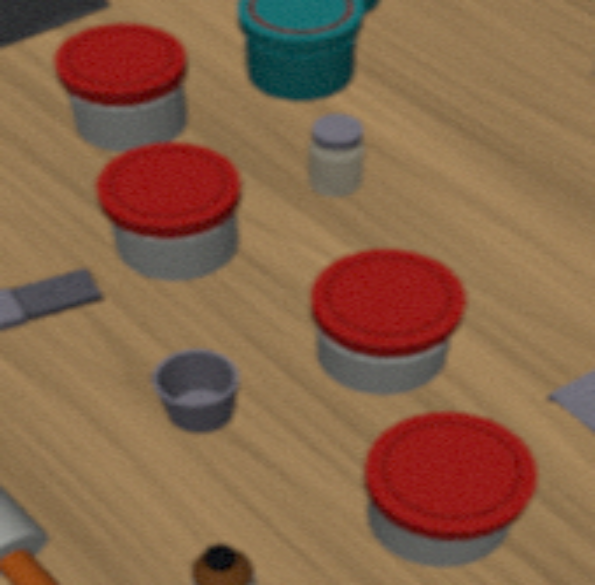

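The zoomed view shows the flat tops with a groove near the rim. My red masks include some skirt, so the tops lie a little above the triangulated 96–101 mm, which agrees with the given range. I'm taking the centres as (.611,.274), (.5255,.111), (.568,-.106) and (.490,-.286). I'll close the fingers and move to lid 1, on the robot side of its edge.

>>> apply_moves(increments=[[[-35,-6,0,0,0,0,0],[-72,-12,0,0,0,0,0],[-110,-19,0,0,0,0,0],[-148,-26,0,0,0,0,0],[-186,-33,0,0,0,0,0]]])

```text
t: 0.62
eef_pos: [0.3252, 0.4134, 0.3027]
eef_rot: [0.15, 0.989, -0.0, -0.0]
contact_force: [-0.6, 0.4, 1.1]
opening: 0.0572
```

>>> apply_moves(increments=[[[-38,-7,0,0,0,0,0],[-76,-14,0,0,0,0,0],[-114,-21,0,0,0,0,0],[-152,-28,0,0,0,0,0],[-190,-34,20,0,0,0,0]]])

```text
t: 1.03
eef_pos: [0.4962, 0.3252, 0.2863]
eef_rot: [0.15, 0.989, 0.002, 0.003]
contact_force: [0.5, 0.3, 1.4]
opening: 0.0238
```

>>> apply_moves(increments=[[[-35,-7,20,0,0,0,0],[-65,-12,50,0,0,0,0],[-84,-15,80,0,0,0,0],[-84,-15,90,0,0,0,0],[-84,-15,90,0,0,0,0]]])

```text
t: 1.45
eef_pos: [0.5688, 0.2862, 0.1902]
eef_rot: [0.151, 0.989, -0.001, -0.003]
contact_force: [-0.4, -0.2, 0.4]
opening: 0.0006
```

```bash
cat > go.py <<'E'
import sys
from h import *
from scipy.spatial.transform import Rotation as R
def go(x,y,ztip):
    o=get_obs(); r=R.from_quat(o["eef_rot"]); d=np.array([x,y,ztip+.064])-o["eef_pos"]
    print("t",o["t"],"pos",o["eef_pos"].round(4),"tipz",round(o["eef_pos"][2]-.064,4),"F",o["contact_force"].round(2),"open",round(o["opening"],4),"tool d mm",(r.inv().apply(d)*1e3).round(1))
    print("axes",r.as_matrix().round(3).tolist())
if __name__=="__main__": go(*map(float,sys.argv[1:4]))
E
python3 go.py .571 .2865 .121
```

```text
t 1.45 pos [0.5688 0.2862 0.1902] tipz 0.1262 F [-0.43 -0.23  0.39] open 0.0006 tool d mm [-2.   0.9  5.2]
axes [[-0.954, 0.298, -0.006], [0.298, 0.954, -0.002], [0.005, -0.003, -1.0]]
```

>>> apply_moves(increments=[[[-2,1,1,0,0,0,0],[-2,1,2,0,0,0,0],[-2,1,3,0,0,0,0],[-2,1,4,0,0,0,0],[-2,1,4,0,0,0,0]]])

```text
t: 1.87
eef_pos: [0.5715, 0.2877, 0.1903]
eef_rot: [0.15, 0.989, 0.0, 0.0]
contact_force: [-0.1, -0.3, 0.4]
opening: 0.0006
```

```bash
python3 go.py .571 .2865 .11
```

```text
t 1.8667 pos [0.5715 0.2877 0.1903] tipz 0.1263 F [-0.11 -0.31  0.38] open 0.0006 tool d mm [ 0.1 -1.3 16.3]
axes [[-0.955, 0.297, 0.001], [0.297, 0.955, 0.0], [-0.001, 0.001, -1.0]]
```

>>> apply_moves(increments=[[[0,-1,1,0,0,0,0],[0,-1,2,0,0,0,0],[0,-1,3,0,0,0,0],[0,-1,4,0,0,0,0],[0,-1,4,0,0,0,0]]])

```text
t: 2.28
eef_pos: [0.5714, 0.2863, 0.1852]
eef_rot: [0.15, 0.989, -0.0, -0.0]
contact_force: [0.2, 0.6, 0.1]
opening: 0.0005
```

>>> apply_moves(increments=[[[0,0,1,0,0,0,0],[0,0,2,0,0,0,0],[0,0,3,0,0,0,0],[0,0,4,0,0,0,0],[0,0,4,0,0,0,0]]])

```text
t: 2.7
eef_pos: [0.5714, 0.2863, 0.1812]
eef_rot: [0.15, 0.989, -0.0, -0.0]
contact_force: [1.1, 0.2, -0.7]
opening: 0.0002
```

>>> apply_moves(increments=[[[0,0,1,0,0,0,0],[0,0,2,0,0,0,0],[0,0,2,0,0,0,0]]])

```text
t: 2.95
eef_pos: [0.5714, 0.2863, 0.1793]
eef_rot: [0.15, 0.989, -0.0, -0.0]
contact_force: [-0.1, 0.3, 0.3]
opening: 0.0004
```

>>> apply_moves(increments=[[[0,0,1,0,0,0,0],[0,0,1,0,0,0,0]]])

```text
t: 3.12
eef_pos: [0.5714, 0.2863, 0.1783]
eef_rot: [0.15, 0.989, -0.0, -0.0]
contact_force: [-0.8, -0.5, 0.1]
opening: 0.0003
```

>>> apply_moves(increments=[[[0,0,1,0,0,0,0],[0,0,1,0,0,0,0]]])

```text
t: 3.28
eef_pos: [0.5714, 0.2863, 0.1773]
eef_rot: [0.15, 0.989, -0.0, -0.0]
contact_force: [0.1, -0.3, 0.5]
opening: 0.0006
```

>>> apply_moves(increments=[[[0,0,1,0,0,0,0],[0,0,1,0,0,0,0]]])

```text
t: 3.45
eef_pos: [0.5714, 0.2863, 0.1763]
eef_rot: [0.15, 0.989, -0.0, -0.0]
contact_force: [-0.4, 0.2, -0.8]
opening: 0.0001
```

>>> apply_moves(increments=[[[0,0,1,0,0,0,0],[0,0,1,0,0,0,0]]])

```text
t: 3.62
eef_pos: [0.5714, 0.2863, 0.1753]
eef_rot: [0.15, 0.989, -0.0, -0.0]
contact_force: [0.2, 0.7, -0.4]
opening: 0.0004
```

>>> apply_moves(increments=[[[0,0,1,0,0,0,0],[0,0,1,0,0,0,0]]])

```text
t: 3.78
eef_pos: [0.5714, 0.2863, 0.1743]
eef_rot: [0.15, 0.989, -0.0, -0.0]
contact_force: [-0.3, 0.3, 0.5]
opening: 0.0006
```

>>> apply_moves(increments=[[[0,0,1,0,0,0,0],[0,0,1,0,0,0,0]]])

```text
t: 3.95
eef_pos: [0.5714, 0.2863, 0.1733]
eef_rot: [0.15, 0.989, -0.0, -0.0]
contact_force: [-0.7, -0.4, -1.0]
opening: 0.0001
```

>>> apply_moves(increments=[[[0,0,1,0,0,0,0],[0,0,1,0,0,0,0]]])

```text
t: 4.12
eef_pos: [0.5714, 0.2863, 0.1723]
eef_rot: [0.15, 0.989, -0.0, -0.0]
contact_force: [0.5, -0.4, -0.5]
opening: -0.0
```

>>> apply_moves(increments=[[[0,0,1,0,0,0,0],[0,0,1,0,0,0,0]]])

```text
t: 4.28
eef_pos: [0.5715, 0.2863, 0.1715]
eef_rot: [0.15, 0.989, 0.0, 0.0]
contact_force: [-0.5, 0.3, 0.9]
opening: 0.0004
```

>>> apply_moves(increments=[[[0,0,1,0,0,0,0],[0,0,1,0,0,0,0]]])

```text
t: 4.45
eef_pos: [0.5715, 0.2863, 0.1707]
eef_rot: [0.15, 0.989, 0.0, 0.0]
contact_force: [-0.8, -0.9, 2.9]
opening: 0.0001
```

```bash
python3 go.py .571 .2865 .11
```

```text
t 4.45 pos [0.5715 0.2863 0.1707] tipz 0.1067 F [-0.77 -0.87  2.88] open 0.0001 tool d mm [ 0.6  0.  -3.3]
axes [[-0.955, 0.297, 0.0], [0.297, 0.955, 0.0], [-0.0, 0.0, -1.0]]
```

>>> apply_moves(increments=[[[0,0,0.7,0,0,0,0],[0,0,0.7,0,0,0,0]]])

```text
t: 4.62
eef_pos: [0.5715, 0.2864, 0.1701]
eef_rot: [0.15, 0.989, 0.0, 0.0]
contact_force: [-1.6, 0.3, 4.0]
opening: 0.0005
```

>>> apply_moves(increments=[[[0,0,0,0,0,0,0]]])

```text
t: 4.7
eef_pos: [0.5715, 0.2864, 0.1701]
eef_rot: [0.15, 0.989, 0.0, 0.0]
contact_force: [-0.5, -0.2, 3.8]
opening: 0.0005
```

>>> apply_moves(increments=[[[0,0,0.5,0,0,0,0],[0,0,0.5,0,0,0,0]]])

```text
t: 4.87
eef_pos: [0.5715, 0.2864, 0.1696]
eef_rot: [0.15, 0.989, 0.0, 0.0]
contact_force: [-1.9, -0.5, 5.2]
opening: 0.0007
```

>>> apply_moves(increments=[[[0,0,0,0,0,0,0]]])

```text
t: 4.95
eef_pos: [0.5715, 0.2864, 0.1696]
eef_rot: [0.15, 0.989, 0.0, 0.0]
contact_force: [-1.4, -0.3, 5.1]
opening: 0.0006
```

Lid 1 is firm: 5 N at about 2 mm of flex, with no rock. On to lid 2.

>>> apply_moves(increments=[[[0,0,-20,0,0,0,0],[0,0,-40,0,0,0,0],[10,-35,-45,0,0,0,0],[17,-75,-45,0,0,0,0],[24,-115,-45,0,0,0,0]]])

```text
t: 5.37
eef_pos: [0.5133, 0.1828, 0.214]
eef_rot: [0.15, 0.989, -0.0, 0.0]
contact_force: [1.3, -0.5, -0.5]
opening: 0.0005
```

>>> apply_moves(increments=[[[5,-36,0,0,0,0,0],[10,-58,10,0,0,0,0],[10,-66,22,0,0,0,0],[10,-66,27,0,0,0,0],[10,-66,27,0,0,0,0]]])

```text
t: 5.78
eef_pos: [0.485, 0.1235, 0.1863]
eef_rot: [0.151, 0.989, -0.0, -0.001]
contact_force: [-0.1, 0.6, 0.1]
opening: 0.0007
```

```bash
python3 go.py .4855 .1235 .121
```

```text
t 5.7833 pos [0.485  0.1235 0.1863] tipz 0.1223 F [-0.09  0.65  0.11] open 0.0007 tool d mm [-0.5  0.1  1.3]
axes [[-0.955, 0.298, -0.002], [0.298, 0.955, 0.0], [0.002, -0.0, -1.0]]
```

>>> apply_moves(increments=[[[0,0,1,0,0,0,0],[0,0,2,0,0,0,0],[0,0,2,0,0,0,0]]])

```text
t: 6.03
eef_pos: [0.4855, 0.1242, 0.1854]
eef_rot: [0.15, 0.989, 0.0, 0.0]
contact_force: [-0.1, -0.5, -0.4]
opening: 0.0003
```

>>> apply_moves(increments=[[[0,0,1,0,0,0,0],[0,0,1,0,0,0,0]]])

```text
t: 6.2
eef_pos: [0.4853, 0.1239, 0.1843]
eef_rot: [0.15, 0.989, 0.0, 0.0]
contact_force: [0.3, -0.5, -0.1]
opening: 0.0005
```

>>> apply_moves(increments=[[[0,0,1,0,0,0,0],[0,0,1,0,0,0,0]]])

```text
t: 6.37
eef_pos: [0.4852, 0.1237, 0.1832]
eef_rot: [0.15, 0.989, -0.0, -0.0]
contact_force: [-0.2, -0.5, -0.9]
opening: 0.0002
```

>>> apply_moves(increments=[[[0,0,1,0,0,0,0],[0,0,1,0,0,0,0]]])

```text
t: 6.53
eef_pos: [0.4851, 0.1236, 0.1822]
eef_rot: [0.15, 0.989, -0.0, -0.0]
contact_force: [-0.7, -0.3, -0.4]
opening: 0.0007
```

>>> apply_moves(increments=[[[0,0,1,0,0,0,0],[0,0,2,0,0,0,0],[0,0,2,0,0,0,0]]])

```text
t: 6.78
eef_pos: [0.4851, 0.1236, 0.1801]
eef_rot: [0.15, 0.989, -0.0, -0.0]
contact_force: [0.2, -0.3, -0.1]
opening: 0.0004
```

>>> apply_moves(increments=[[[0,0,1,0,0,0,0],[0,0,1,0,0,0,0]]])

```text
t: 6.95
eef_pos: [0.4851, 0.1236, 0.1791]
eef_rot: [0.15, 0.989, -0.0, -0.0]
contact_force: [0.4, 0.2, -0.2]
opening: 0.0004
```

>>> apply_moves(increments=[[[0,0,1,0,0,0,0],[0,0,1,0,0,0,0]]])

```text
t: 7.12
eef_pos: [0.4851, 0.1236, 0.1782]
eef_rot: [0.15, 0.989, -0.0, -0.0]
contact_force: [-0.2, 0.4, -0.0]
opening: 0.0004
```

>>> apply_moves(increments=[[[0,0,1,0,0,0,0],[0,0,1,0,0,0,0]]])

```text
t: 7.28
eef_pos: [0.4851, 0.1236, 0.1771]
eef_rot: [0.15, 0.989, -0.0, -0.0]
contact_force: [-1.6, 0.4, -0.0]
opening: 0.0004
```

>>> apply_moves(increments=[[[0,0,1,0,0,0,0],[0,0,1,0,0,0,0]]])

```text
t: 7.45
eef_pos: [0.4852, 0.1236, 0.1761]
eef_rot: [0.15, 0.989, -0.0, -0.0]
contact_force: [-0.2, -0.4, -0.2]
opening: 0.0005
```

>>> apply_moves(increments=[[[0,0,1,0,0,0,0],[0,0,1,0,0,0,0]]])

```text
t: 7.62
eef_pos: [0.4851, 0.1236, 0.1752]
eef_rot: [0.15, 0.989, -0.0, -0.0]
contact_force: [0.0, -0.0, -0.3]
opening: 0.0001
```

>>> apply_moves(increments=[[[0,0,1,0,0,0,0],[0,0,1,0,0,0,0]]])

```text
t: 7.78
eef_pos: [0.4851, 0.1236, 0.1742]
eef_rot: [0.15, 0.989, -0.0, -0.0]
contact_force: [-0.2, 0.2, -0.3]
opening: 0.0003
```

>>> apply_moves(increments=[[[0,0,1,0,0,0,0],[0,0,1,0,0,0,0]]])

```text
t: 7.95
eef_pos: [0.4851, 0.1236, 0.1732]
eef_rot: [0.15, 0.989, -0.0, -0.0]
contact_force: [-0.7, 0.3, 1.6]
opening: 0.0002
```

>>> apply_moves(increments=[[[0,0,1,0,0,0,0],[0,0,1,0,0,0,0]]])

```text
t: 8.12
eef_pos: [0.4851, 0.1236, 0.1722]
eef_rot: [0.15, 0.989, -0.0, -0.0]
contact_force: [-1.2, -0.1, 1.2]
opening: 0.0003
```

>>> apply_moves(increments=[[[0,0,0.5,0,0,0,0],[0,0,0.5,0,0,0,0]]])

```text
t: 8.28
eef_pos: [0.4851, 0.1236, 0.1718]
eef_rot: [0.15, 0.989, -0.0, -0.0]
contact_force: [-1.2, -0.6, 1.6]
opening: 0.0004
```

>>> apply_moves(increments=[[[0,0,0.7,0,0,0,0],[0,0,0.7,0,0,0,0]]])

```text
t: 8.45
eef_pos: [0.4851, 0.1236, 0.171]
eef_rot: [0.15, 0.989, -0.0, -0.0]
contact_force: [-1.1, 0.4, 2.3]
opening: 0.0003
```

>>> apply_moves(increments=[[[0,0,0.7,0,0,0,0],[0,0,0.7,0,0,0,0]]])

```text
t: 8.62
eef_pos: [0.4851, 0.1236, 0.1703]
eef_rot: [0.15, 0.989, -0.0, -0.0]
contact_force: [-2.7, 1.4, 2.9]
opening: 0.0007
```

>>> apply_moves(increments=[[[0,0,0.7,0,0,0,0],[0,0,0.7,0,0,0,0]]])

```text
t: 8.78
eef_pos: [0.4851, 0.1236, 0.1696]
eef_rot: [0.15, 0.989, -0.0, -0.0]
contact_force: [-3.0, 0.1, 4.4]
opening: 0.0007
```

>>> apply_moves(increments=[[[0,0,0.7,0,0,0,0],[0,0,0.7,0,0,0,0]]])

```text
t: 8.95
eef_pos: [0.4851, 0.1236, 0.169]
eef_rot: [0.15, 0.989, -0.0, -0.0]
contact_force: [-3.8, 0.9, 5.3]
opening: 0.0001
```

>>> apply_moves(increments=[[[0,0,0,0,0,0,0]]])

```text
t: 9.03
eef_pos: [0.4851, 0.1237, 0.169]
eef_rot: [0.15, 0.989, 0.0, -0.0]
contact_force: [-3.7, 1.3, 5.0]
opening: 0.0006
```

```bash
python3 - <<'E'
from h import *
for n in("scene","top"):
    f=grab_frame(n); im=f["image"]; c=im[200:285,260:345] if n=="scene" else im[145:235,190:290]
    cv2.imwrite(f"pics/{n}_p.png",cv2.resize(c,None,fx=6,fy=6,interpolation=cv2.INTER_CUBIC))
E
python3 go.py .4855 .1235 .11
```

```text
t 9.1333 pos [0.4852 0.1236 0.1691] tipz 0.1051 F [-4.26  0.83  4.4 ] open 0.0005 tool d mm [-0.4 -0.  -4.9]
axes [[-0.955, 0.297, -0.0], [0.297, 0.955, 0.0], [0.0, -0.0, -1.0]]
```

View pics/scene_p.png

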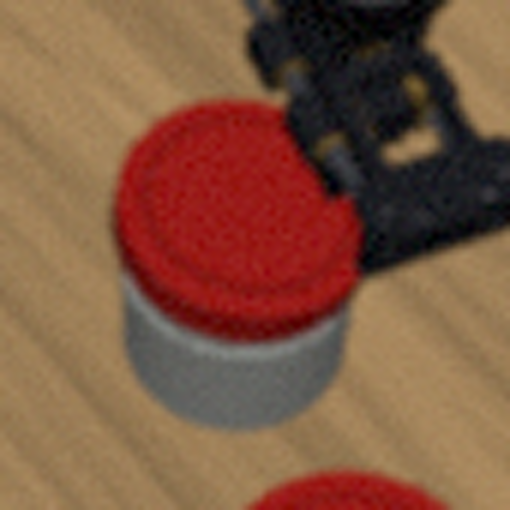

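View pics/top_p.png

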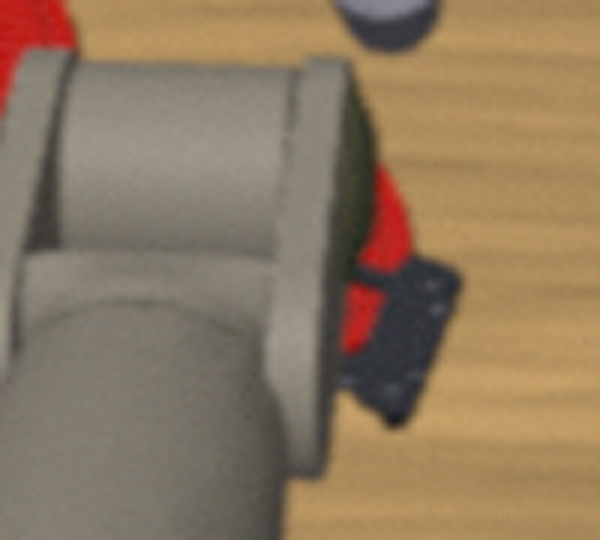

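Run:
```python
from h import *
a=cv2.imread("pics/scene0.png");f=grab_frame("scene");b=f["image"]
s=np.s_[200:285,260:345]
cv2.imwrite("pics/cmp.png",cv2.resize(np.hstack([a[s],b[s]]),None,fx=4.6,fy=6,interpolation=cv2.INTER_CUBIC))
```

```text
(no output)
```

View pics/cmp.png

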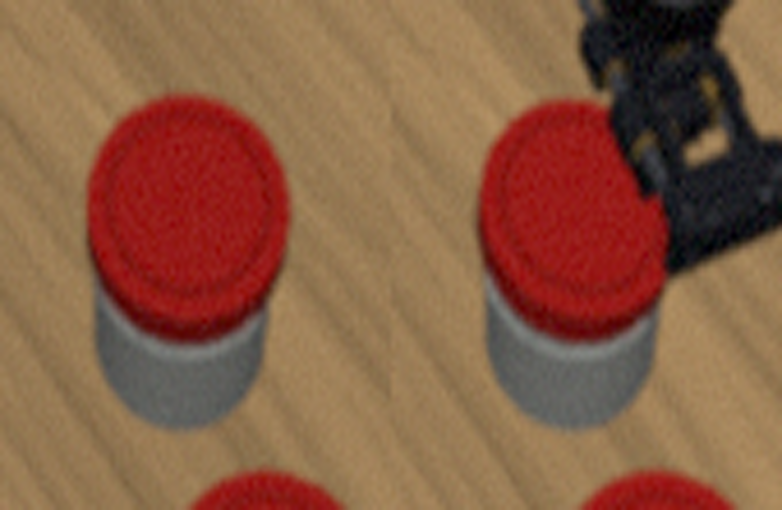

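The edge gave about 4.5 mm at about 4.5 N, roughly 1.1 N/mm against 2.4 N/mm for lid 1. The comparison shows the lid at crop centre (575,215) tilted toward the finger. I'll release it and press again slightly further out to confirm the rock.

>>> apply_moves(increments=[[[0,0,-4,0,0,0,0],[0,0,-7,0,0,0,0],[3,0,-7,0,0,0,0],[3,0,-7,0,0,0,0]]])

```text
t: 9.52
eef_pos: [0.4822, 0.1245, 0.1761]
eef_rot: [0.15, 0.989, -0.0, 0.0]
contact_force: [0.4, -0.5, -0.3]
opening: 0.0
```

>>> apply_moves(increments=[[[0,0,1,0,0,0,0],[0,0,2,0,0,0,0],[0,0,3,0,0,0,0],[0,0,3,0,0,0,0]]])

```text
t: 9.85
eef_pos: [0.4822, 0.1245, 0.1727]
eef_rot: [0.15, 0.989, -0.0, -0.0]
contact_force: [-0.5, 0.7, 0.6]
opening: 0.0004
```

>>> apply_moves(increments=[[[0,0,1,0,0,0,0],[0,0,1,0,0,0,0]]])

```text
t: 10.02
eef_pos: [0.4823, 0.1245, 0.1718]
eef_rot: [0.15, 0.989, -0.0, -0.0]
contact_force: [-1.0, 0.7, 0.9]
opening: 0.0004
```

>>> apply_moves(increments=[[[0,0,1,0,0,0,0],[0,0,1,0,0,0,0]]])

```text
t: 10.18
eef_pos: [0.4823, 0.1245, 0.1709]
eef_rot: [0.15, 0.989, -0.0, -0.0]
contact_force: [-0.7, 0.1, 1.7]
opening: 0.0004
```

>>> apply_moves(increments=[[[0,0,1,0,0,0,0],[0,0,1,0,0,0,0]]])

```text
t: 10.35
eef_pos: [0.4822, 0.1245, 0.1699]
eef_rot: [0.15, 0.989, -0.0, -0.0]
contact_force: [-1.4, 0.4, 1.3]
opening: 0.0005
```

>>> apply_moves(increments=[[[0,0,1,0,0,0,0],[0,0,1,0,0,0,0]]])

```text
t: 10.52
eef_pos: [0.4823, 0.1245, 0.169]
eef_rot: [0.15, 0.989, 0.0, -0.0]
contact_force: [-3.0, -0.2, 4.4]
opening: 0.0006
```

>>> apply_moves(increments=[[[0,0,0.6,0,0,0,0],[0,0,0.6,0,0,0,0]]])

```text
t: 10.68
eef_pos: [0.4823, 0.1245, 0.1685]
eef_rot: [0.15, 0.989, 0.0, -0.0]
contact_force: [-3.3, 1.0, 4.9]
opening: 0.0004
```

>>> apply_moves(increments=[[[0,0,0,0,0,0,0]]])

```text
t: 10.77
eef_pos: [0.4823, 0.1245, 0.1685]
eef_rot: [0.15, 0.989, 0.0, -0.0]
contact_force: [-2.4, 0.8, 5.1]
opening: 0.0006
```

Lid 2 rocks again: it is soft for about 3.5 mm, then meets a tilt stop. I'll lift, go to its centre and press it home.

>>> apply_moves(increments=[[[0,0,-10,0,0,0,0],[-10,0,-15,0,0,0,0],[-35,-1,-15,0,0,0,0],[-45,-1,-12,0,0,0,0],[-45,-1,-10,0,0,0,0]]])

```text
t: 11.18
eef_pos: [0.5264, 0.1094, 0.1782]
eef_rot: [0.151, 0.989, 0.0, 0.001]
contact_force: [0.3, 0.6, 0.4]
opening: 0.0009
```

>>> apply_moves(increments=[[[0,0,1,0,0,0,0],[0,0,2,0,0,0,0],[0,0,3,0,0,0,0],[0,0,4,0,0,0,0],[0,0,4,0,0,0,0]]])

```text
t: 11.6
eef_pos: [0.5244, 0.1105, 0.1744]
eef_rot: [0.15, 0.989, -0.0, -0.0]
contact_force: [-1.5, 1.1, 2.5]
opening: 0.0009
```

>>> apply_moves(increments=[[[0,0,1,0,0,0,0],[0,0,2,0,0,0,0],[0,0,2,0,0,0,0]]])

```text
t: 11.85
eef_pos: [0.5247, 0.1104, 0.1727]
eef_rot: [0.15, 0.989, 0.0, -0.0]
contact_force: [-5.7, 1.1, 9.5]
opening: 0.0006
```

>>> apply_moves(increments=[[[0,0,0.7,0,0,0,0],[0,0,0.7,0,0,0,0]]])

```text
t: 12.02
eef_pos: [0.5247, 0.1104, 0.1721]
eef_rot: [0.15, 0.989, 0.0, -0.0]
contact_force: [-5.9, 1.8, 7.9]
opening: 0.0005
```

>>> apply_moves(increments=[[[0,0,0.5,0,0,0,0],[0,0,0.5,0,0,0,0]]])

```text
t: 12.18
eef_pos: [0.5247, 0.1104, 0.1717]
eef_rot: [0.15, 0.989, 0.0, -0.0]
contact_force: [-5.9, 0.9, 7.9]
opening: 0.0001
```

>>> apply_moves(increments=[[[0,0,1,0,0,0,0],[0,0,1,0,0,0,0]]])

```text
t: 12.35
eef_pos: [0.5246, 0.1104, 0.1706]
eef_rot: [0.15, 0.989, 0.0, -0.0]
contact_force: [-5.1, 1.1, 7.8]
opening: 0.0007
```

>>> apply_moves(increments=[[[0,0,1,0,0,0,0],[0,0,1,0,0,0,0]]])

```text
t: 12.52
eef_pos: [0.5247, 0.1104, 0.1696]
eef_rot: [0.15, 0.989, 0.0, -0.0]
contact_force: [-5.0, 0.7, 7.8]
opening: 0.0005
```

>>> apply_moves(increments=[[[0,0,1,0,0,0,0],[0,0,1,0,0,0,0]]])

```text
t: 12.68
eef_pos: [0.5247, 0.1104, 0.1686]
eef_rot: [0.15, 0.989, 0.0, -0.0]
contact_force: [-5.6, 1.3, 7.2]
opening: 0.0008
```

>>> apply_moves(increments=[[[0,0,1,0,0,0,0],[0,0,1,0,0,0,0]]])

```text
t: 12.85
eef_pos: [0.5247, 0.1104, 0.1676]
eef_rot: [0.15, 0.989, 0.0, -0.0]
contact_force: [-5.5, 0.6, 8.4]
opening: 0.0002
```

>>> apply_moves(increments=[[[0,0,1,0,0,0,0],[0,0,1,0,0,0,0]]])

```text
t: 13.02
eef_pos: [0.5246, 0.1104, 0.1666]
eef_rot: [0.15, 0.989, 0.0, -0.0]
contact_force: [-5.0, 2.1, 9.6]
opening: 0.0004
```

>>> apply_moves(increments=[[[0,0,0.6,0,0,0,0],[0,0,0.6,0,0,0,0]]])

```text
t: 13.18
eef_pos: [0.5247, 0.1104, 0.1662]
eef_rot: [0.15, 0.989, 0.0, -0.0]
contact_force: [-6.7, 1.1, 9.5]
opening: 0.0006
```

>>> apply_moves(increments=[[[0,0,0.7,0,0,0,0],[0,0,0.7,0,0,0,0]]])

```text
t: 13.35
eef_pos: [0.5247, 0.1104, 0.1656]
eef_rot: [0.15, 0.989, 0.0, -0.0]
contact_force: [-6.4, 0.9, 10.9]
opening: 0.0003
```

>>> apply_moves(increments=[[[0,0,0.6,0,0,0,0],[0,0,0.6,0,0,0,0]]])

```text
t: 13.52
eef_pos: [0.5247, 0.1104, 0.1652]
eef_rot: [0.15, 0.989, 0.0, -0.0]
contact_force: [-7.3, 0.4, 13.1]
opening: 0.0005
```

Resistance rose to 13 N after about 10 mm in all, which is 6 mm of seating plus the flex. Next I lift and check the edge again.

>>> apply_moves(increments=[[[0,0,0.2,0,0,0,0],[0,0,0.2,0,0,0,0]]])

```text
t: 13.68
eef_pos: [0.5247, 0.1104, 0.165]
eef_rot: [0.15, 0.989, 0.0, -0.0]
contact_force: [-7.6, 1.4, 12.9]
opening: 0.0004
```

>>> apply_moves(increments=[[[0,0,-4,0,0,0,0],[0,0,-10,0,0,0,0],[20,1,-12,0,0,0,0],[42,1,-10,0,0,0,0],[42,1,-8,0,0,0,0]]])

```text
t: 14.1
eef_pos: [0.4829, 0.1245, 0.1721]
eef_rot: [0.15, 0.989, -0.0, -0.001]
contact_force: [0.1, -0.1, -0.2]
opening: 0.0
```

>>> apply_moves(increments=[[[0,0,1,0,0,0,0],[0,0,2,0,0,0,0],[0,0,2,0,0,0,0]]])

```text
t: 14.35
eef_pos: [0.4859, 0.1233, 0.17]
eef_rot: [0.151, 0.989, -0.0, 0.0]
contact_force: [-0.5, 1.4, -0.0]
opening: 0.0005
```

>>> apply_moves(increments=[[[0,0,1,0,0,0,0],[0,0,1,0,0,0,0]]])

```text
t: 14.52
eef_pos: [0.4857, 0.1234, 0.169]
eef_rot: [0.15, 0.989, 0.0, 0.0]
contact_force: [1.2, 0.5, -0.5]
opening: 0.0006
```

>>> apply_moves(increments=[[[0,0,1,0,0,0,0],[0,0,1,0,0,0,0]]])

```text
t: 14.68
eef_pos: [0.4857, 0.1234, 0.1683]
eef_rot: [0.15, 0.989, -0.0, 0.001]
contact_force: [0.9, -1.1, 2.5]
opening: 0.0002
```

>>> apply_moves(increments=[[[0,0,0.8,0,0,0,0],[0,0,0.8,0,0,0,0]]])

```text
t: 14.85
eef_pos: [0.4856, 0.1235, 0.1676]
eef_rot: [0.15, 0.989, -0.0, 0.001]
contact_force: [1.8, -0.7, 3.9]
opening: 0.0003
```

>>> apply_moves(increments=[[[0,0,0,0,0,0,0]]])

```text
t: 14.93
eef_pos: [0.4856, 0.1235, 0.1677]
eef_rot: [0.15, 0.989, -0.0, 0.001]
contact_force: [1.7, -0.4, 3.6]
opening: 0.0005
```

It is home: the edge is now firm (3.7 N within about 1.3 mm) and the top is about 6 mm lower. I'll retreat and look.

>>> apply_moves(increments=[[[0,0,-25,0,0,0,0],[0,0,-60,0,0,0,0],[30,20,-90,0,0,0,0],[30,55,-110,0,0,0,0],[30,90,-110,0,0,0,0]]])

```text
t: 15.35
eef_pos: [0.4831, 0.2197, 0.2816]
eef_rot: [0.151, 0.989, 0.001, 0.003]
contact_force: [1.5, -0.6, 0.3]
opening: 0.0004
```

>>> apply_moves(increments=[[[20,30,0,0,0,0,0],[40,60,0,0,0,0,0],[60,90,0,0,0,0,0],[80,120,0,0,0,0,0],[80,120,0,0,0,0,0]]])

```text
t: 15.77
eef_pos: [0.4399, 0.3613, 0.2765]
eef_rot: [0.148, 0.989, 0.0, -0.001]
contact_force: [0.5, -0.9, 0.0]
opening: 0.0004
```

Run:
```python
from h import *
print(get_obs()["eef_pos"],get_obs()["contact_force"])
f=grab_frame("scene");b=f["image"];cv2.imwrite("pics/scene_end.png",b)
cv2.imwrite("pics/top_end.png",grab_frame("top")["image"])
```

```text
[0.43993116 0.36130931 0.27653071] [ 0.48817594 -0.85089969  0.02395409]
```

View pics/scene_end.png

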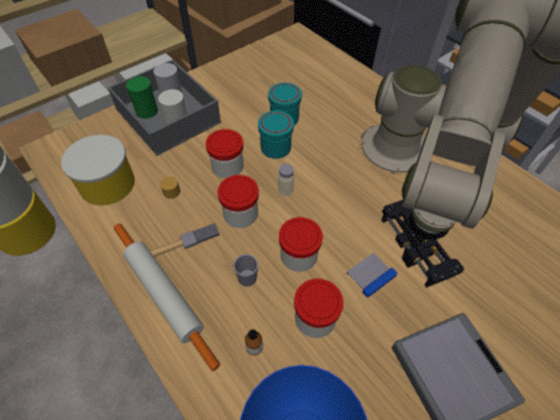

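View pics/top_end.png

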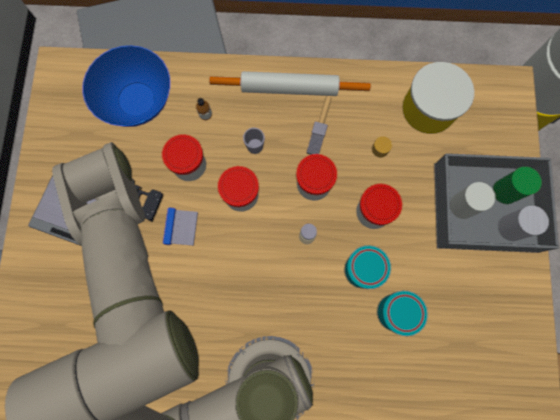

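The lid at scene (300,238) sits lower and level. Everything else is where it stood, and the arm is clear at scene (425,240).

```bash
python3 -c "
from bench import *
print(job_done())"
```

```text
the job is handed in; nothing more can be done
None
```

I found the loose lid and pushed it home, then handed the job in at about 16 s of the 54 s allowed. It was the second lid I tested, centred near (0.525, 0.111).

- **Testing:** The first lid, near (0.611, 0.274), was firm: about 5 N at 2 mm of flex. The second tipped on two separate edge presses, giving about 4.5 to 5 mm at 4.5 to 5 N. I did not touch the other two lids once the loose one had rocked.
- **Seating:** I pressed its middle slowly. It started to go down at about 9.5 N and then met a firm stop at 13 N. During this press I also read a sideways force of about 5 to 7 N, which I did not explain; it was gone after lifting.
- **Last checks:** Its top was about 6 mm lower, and its edge no longer rocked (3.7 N within about 1.3 mm). In the final pictures it looks level, nothing else appears moved, and the arm is clear of everything.

The camera estimate put the lid tops at 96 to 101 mm, below the given 104 to 121 mm, because the masks took in part of the skirt. I went by contact for the heights instead, which gave about 108 mm for lid 1 and 111 mm for lid 2 before seating.

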